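Clear the clamping fixture, release its catch and hold the lever

ROBOT

A 7-joint arm with a two-finger parallel gripper is mounted at the origin on a cart in front of the work surface, level with it; the furniture and walls round the work are solid. World frame = base frame: x ahead of the robot, y to its left, z up, the work surface at z = 0. Lengths are in mm, angles in rad, forces in N, time in s.
With the tool pointing down it reaches from about 400 to 875 mm from the base axis. Payload 4.4 kg.
Tool frame: the origin (TCP) lies on the centre line of the jaws, within the pads' length; the fingertips stand 19 mm ahead of it and the grasp point (between the pads) is the TCP; z points along the fingers, y is the line along which they close (so a half turn about z gives the same grasp; the last joint's range is limited). The gripper opens to 85 mm and grips with 20 to 120 N. Pads are 22 mm wide; open, the fingers measure 114 mm over their backs; the gripper's body (76 mm by 85 mm) begins 54 mm behind the grasp point. The pads swing forward as they close: fully open they stand 13 mm farther back than shut.
Start: joints at [-1.195, 0.628, 0.038, 1.517, -0.027, 0.996, -0.02], TCP at [277.898, 587.614, 250.313] pointing down, gripper open.
Joint ranges: [-3.06, 3.06], [-0.37, 2.12], [-1.25, 1.32], [0.18, 2.47], [-1.1, 4.24], [0.23, 1.98], [-2.94, 2.94]. Speed limits (rad/s): [2.57, 2.57, 3.14, 3.14, 3.14, 3.14, 3.14].

INTERFACE

Orientations are given as [roll, pitch, yaw] about the fixed x, y, z axes, in that order (R = Rz(yaw) Ry(pitch) Rx(roll)).
In Python, from cell import ctrl, viewer, silhouettes gives the robot as it stands.
- The arm moves only by the shell command python3 -m creep 'ROWS'. ROWS is JSON, a list of rows, each an object with "jaw": the gripper command: -1 is shut, 1 is fully open, values between are in proportion; "xyz": the shift along the tool's x, y, z in mm, a list of three; "angular": the turn, a rotation vector about the tool's x, y, z in rad, a list of three. In form: [{"jaw": jaw, "xyz": [tx, ty, tz], "angular": [rx, ry, rz]}, ...]. A call has 1 to 12 rows; each row is the pose to reach, as a shift and turn from the pose commanded when the call began, along the tool's axes at that moment; what a row does not reach only later rows make up. A row lasts 1/8 s, in which the tool goes at most 62.5 mm and 10.7 degrees, less where a joint would pass 70% of its speed; a pose out of reach is approached as far as the arm can. A call with a gripper value outside its range is refused whole. The fingers move at their own pace and stop on an object; the grip force is fixed at half the most. Time passes only in rows, so rows that repeat a pose let the fingers close. It gives the time, the measured TCP pose, the force, the opening and the grip force at its end, in the units of the state.
- ctrl.read_state(): the state, without advancing time (a new reading comes with each control period).
- viewer.get_image(name): name is "scene" or "top" or "wrist"; returns (picture, depth): 420x560x3 uint8, red, green, blue; 420x560 float32, mm along the optical axis (not along the pixel's ray), 0 where there is no reading.
- viewer.camera_model(name): a dict with "fx", "fy", "cx", "cy" (pixels), "T" (4x4, takes a point from camera to world coordinates). Camera axes: x right, y down, z forward; pixel columns grow to the right and rows downward; lengths in mm; the calibration is good to about 2 mm. A picture is of the moment at which its call begins: read the wrist's pose just before it. camera_model takes no time and is no camera call; for the wrist camera it gives the pose at the moment of the call.
- ctrl.finish_job(): hands the job in; it is judged then, once.
Trained networks look in the newest picture that a camera, given by its name, has taken for a name from the list of things; names that differ only in an ending like _2 or _b are one class to them, and where a whole thing is asked for, a point or a joint stands for the part that bears it (a point fixed in the world has none). Each returns a list of dicts, best first, with "score" (0 to 1); they miss things now and then, are a little off and sometimes report something else, mostly with a low value. They report only what shows in the picture. A call takes as long as a camera call.
- silhouettes(camera, target): "pixels" (420x560 bool, what is visible of it) and "xy" ([column, row] in pixels, amid what is visible of it).
The state is a dict: "clock": time; "qpos": joint angles; "qd": joint speeds; "tau": joint torques, N m; "eef_pos": TCP position; "tool_rot": TCP orientation; "force": force on the tool from outside, world axes, zero at the start; "torque": the same for the moment, N m; "width": finger opening in mm; "gripper_force": force on a finger pad.
Only numpy, scipy, OpenCV 4.12 (cv2) and the standard library are available. Lean on these libraries where they do the work, as an engineer would, in place of code of your own. Each camera call takes 0.05 s, during which the arm holds its last target. There are 200 camera calls.

TASK

With the block brush, sweep the three scrap pieces off the bed of the clamping fixture into the chip tray at its front (only the brush may touch the scrap), then stand the brush upright on the bench, well clear of the fixture. Next push the yellow safety catch over to the outside, as far as it goes, and only then pull the red lever all the way towards the front against its spring and keep holding it there: the program finishes while holding the lever. Leave the oil bottle, pliers and marker alone.

Things in the scene. Friction and masses are not known exactly. Their poses are not given: they have to be found in the camera images.
- fixture: Clamping fixture, bolted to the bench, turned a little differently each time. Origin on the bench below the middle of its bed; x points to its rear, y to its left, z up. The chip tray is at its front (-x), the lever and catch on its right (-y), with blue bearing blocks up to 86 mm high reaching to y = -141 mm.
- bed (a point): Middle of the fixture's bed: top of a flat brass plate 26 mm above the bench, fixture x -70 to +65 mm, y -38 to +44 mm. Steel jaws wall it in, 56 mm above the bench: fixed jaw at y = +44, moving jaw (driven by the lever) at y = -45 mm, so the lane is 89 mm wide, with a 7 mm wide, 6 mm deep gap beside the moving jaw. Open at both ends.
- tray (a point): Middle of the floor of the dark steel chip tray, 3 mm above the bench. Inside it measures 94 mm along the fixture's x (x = -168 to -74) and 102 mm along y; walls 22 mm above the bench. The bed's front end drops straight into it.
- brush_grip (a point): Block brush, loose, 0.15 kg, standing on its bristles on the bench to the left. This point is in the middle of its upright wooden grip, 70 mm above the bristle ends; axes are the brush's own (z up the grip). Grip: 22 mm thick along x, 40 mm wide along y, from 40 to 92 mm above the bristle ends. Below it a wooden block 28 x 78 mm (x by y) and stiff black bristles 26 x 74 mm (x by y), so it sweeps along its own x, either way round.
- scrap_nut_steel_mid (a point): Bright steel hexagon nut, 30 x 35 x 16 mm, scrap; its centre. Starts lying on the bed, as do the others, all with their centres between x = -53 and +2 mm of the fixture and y = -22 to +26 mm; which lies where changes.
- scrap_nut_black_mid (a point): Black hexagon nut, 30 x 35 x 16 mm, scrap; its centre.
- scrap_block_mid (a point): Small grey steel block, 20 x 30 x 12 mm, scrap; its centre.
- catch (a joint): Angle of the yellow safety catch: 0 = on (its stop finger lies in front of the lever and blocks it), grows as its upright thumb tab is pushed over to the right (fixture -y), 1.35 rad = stop, fully off. Light friction (about 1 N at the tab); it stays where it is left.
- catch_tab (a point): Middle of the rounded end of the catch's thumb tab, 52 mm from the hinge line, 12 mm thick; tab 26 mm wide along the fixture's x, 7 mm thick. At catch 0 it stands straight up from the hinge line.
- catch_hinge (a point): Point on the catch's hinge line directly below the tab, 95 mm above the bench, at (-90, -134) mm of the fixture; the hinge line runs along the fixture's x. The stop finger turns 42 to 52 mm behind it (towards +x) and stands up to 50 mm above the hinge when the catch is off.
- clamp_lever (a joint): Angle of the red-handled lever: 0 = at rest (leaning 0.15 rad to the rear), grows as its top is pulled to the front (fixture -x), 0.95 rad = stop, jaw closed. A spring pulls it back: about 2 N at the handle at rest, about 7 N at the stop.
- lever_grip (a point): Middle of the red bar handle: round, 18 mm in diameter, 62 mm long, lying along the fixture's y, 140 mm from the hinge line. The steel arm carries it at its left end, 44 mm from this point, so nothing is directly below or beside the bar here.
- lever_hinge (a point): Point on the lever's hinge line in the plane in which lever_grip swings: 60 mm above the bench, at (-30, -139) mm of the fixture; the hinge line runs along the fixture's y.
- oil_bottle: Bystander: small white bottle with blue band and red nozzle, 35 mm wide, 107 mm tall, standing behind the fixture; origin at its underside.
- pliers: Bystander: blue-handled pliers, 160 x 48 x 12 mm, lying at the left; origin at the underside.
- marker: Bystander: white and blue marker pen, 124 mm long, lying at the left behind the brush; origin at the underside.

How it is judged:
By the outcome, as a careful person would: the job done as asked, in the order asked, and still so for the second after the job is handed in, while the arm keeps its last pose, push and grip.
It also fails if it takes over 69 s, if anything falls off the work surface, if the arm or the gripper's body presses on something with over 40 N, if the wrist force passes 120 N, or if a joint passes its speed limit or range.

## Working session

There is one attempt and no reset: what is moved stays moved. The work goes in short steps, Python scripts to look and compute and a shell command to move; the robot and the scene stay as the last step left them, time stands still between calls to the robot, and variables do not carry over. Pictures are saved under pics/ and viewed, at most 10 in all, crops included, and the job is handed in when it is done.

```bash
ls; mkdir -p pics
python3 - <<'E'
from cell import ctrl, viewer, silhouettes
import cv2,numpy as np
s=ctrl.read_state();print({k:np.round(v,3).tolist() if not isinstance(v,(int,float)) else v for k,v in s.items()})
ims=[]
for n in("scene","top"):
    p,d=viewer.get_image(n);m=viewer.camera_model(n);np.savez(f"pics/{n}0.npz",p=p,d=d,**m)
    print(n,{k:np.round(v,3).tolist() for k,v in m.items()})
    cv2.imwrite(f"pics/{n}0.png",p[...,::-1])
E
```

```text
pics
{'clock': 0.0, 'qpos': [-1.195, 0.629, 0.038, 1.518, -0.027, 0.996, -0.02], 'qd': [-0.001, 0.0, -0.001, -0.0, -0.001, 0.001, 0.0], 'tau': [0.0, -56.34, 1.226, -19.344, 0.011, 0.011, -0.0], 'eef_pos': [277.65, 587.093, 249.407], 'tool_rot': [-3.14, 0.0, 2.7], 'force': [-0.195, -0.562, -0.133], 'torque': [0.044, -0.022, 0.018], 'gripper_force': 0.0, 'width': 85.1978296936111}
scene {'fx': 535.31, 'fy': 535.31, 'cx': 276.405, 'cy': 206.643, 'T': [[0.722, -0.346, 0.599, -517.725], [-0.692, -0.34, 0.637, -1052.638], [-0.017, -0.874, -0.485, 964.871], [0.0, 0.0, 0.0, 1.0]]}
top {'fx': 516.26, 'fy': 516.26, 'cx': 274.04, 'cy': 210.517, 'T': [[-0.021, -0.996, 0.082, 383.123], [-1.0, 0.022, 0.008, 25.421], [-0.009, -0.082, -0.997, 1962.297], [0.0, 0.0, 0.0, 1.0]]}
```

View both.

View pics/scene0.png

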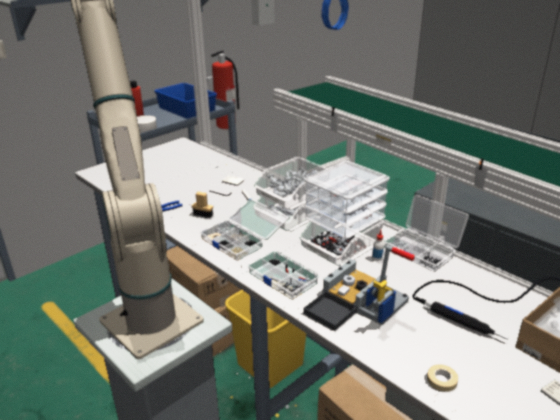

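View pics/top0.png

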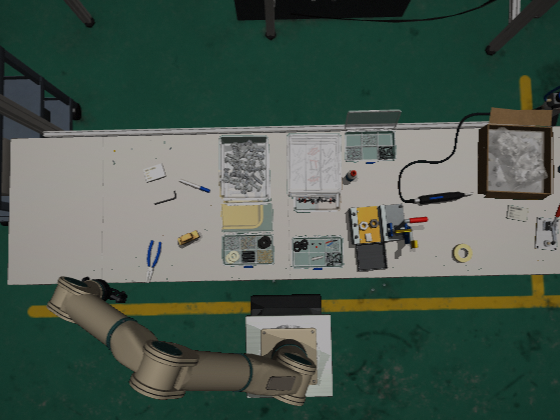

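```bash
cat > h.py <<'E'
from cell import ctrl, viewer, silhouettes
import numpy as np, cv2
from scipy.spatial.transform import Rotation as R
def shot(n):
    m=viewer.camera_model(n); p,d=viewer.get_image(n); return p,d,m
def pts(d,m,mask):
    v,u=np.nonzero(mask&(d>0)); z=d[v,u]
    P=np.c_[(u-m['cx'])/m['fx']*z,(v-m['cy'])/m['fy']*z,z]
    return P@m['T'][:3,:3].T+m['T'][:3,3]
def proj(m,P):
    q=(np.atleast_2d(P)-m['T'][:3,3])@m['T'][:3,:3]
    return q[:,:2]/q[:,2:]*[m['fx'],m['fy']]+[m['cx'],m['cy']]
E
python3 - <<'E'
from h import *
for n in("scene","top"):
    p,d,m=shot(n)
    for t in ["fixture","bed","tray","brush_grip","scrap_nut_steel_mid","scrap_nut_black_mid","scrap_block_mid","catch_tab","lever_grip","oil_bottle","pliers","marker"]:
        try: r=silhouettes(n,t)
        except Exception as e: print(n,t,repr(e)[:80]);continue
        for o in r[:1]:
            P=pts(d,m,o['pixels'])
            if len(P)==0: print(n,t,'nodepth');continue
            print(n,t,round(o['score'],2),np.round(o['xy']),o['pixels'].sum(),np.round(np.median(P,0)),np.round(np.percentile(P,3,axis=0)),np.round(np.percentile(P,97,axis=0)))
            np.save(f"pics/{n}_{t}.npy",P)
E
```

```text
scene fixture 0.92 [352. 298.] 4336 [ 427. -355.   24.] [ 314. -456.   -1.] [ 545. -256.  200.]
scene bed 0.83 [358. 298.] 4134 [ 425. -360.   24.] [ 314. -456.   -0.] [ 539. -258.  200.]
scene tray 0.82 [356. 301.] 4018 [ 425. -362.   24.] [ 314. -457.    0.] [ 539. -258.  200.]
scene scrap_nut_steel_mid 0.52 [347. 279.] 97 [ 471. -295.   37.] [ 461. -305.   26.] [ 488. -279.   44.]
scene scrap_nut_black_mid 0.49 [361. 282.] 69 [ 481. -328.   40.] [ 469. -343.   30.] [ 495. -319.   45.]
scene scrap_block_mid 0.63 [341. 293.] 93 [ 429. -311.   35.] [ 417. -319.   24.] [ 448. -297.   41.]
scene catch_tab 0.6 [383. 293.] 273 [ 409. -452.  103.] [ 389. -457.   85.] [ 458. -398.  152.]
scene lever_grip 0.69 [387. 254.] 405 [ 476. -413.  191.] [ 447. -479.   53.] [ 492. -396.  207.]
scene oil_bottle 0.78 [378. 248.] 236 [ 657. -258.   46.] [ 647. -268.    7.] [ 672. -241.   86.]
top fixture 0.73 [377. 233.] 2949 [ 454. -350.   25.] [ 324. -452.   -3.] [ 547. -249.  202.]
top bed 0.57 [377. 230.] 2967 [ 457. -347.   26.] [ 326. -451.   -3.] [ 547. -249.  202.]
top tray 0.57 [381. 228.] 302
[... 205 characters left out ...]
   42.] [ 465. -307.   23.] [ 492. -278.   51.]
top scrap_nut_black_mid 0.6 [371. 223.] 68 [ 487. -333.   38.] [ 473. -349.   19.] [ 502. -318.   50.]
top scrap_block_mid 0.53 [369. 238.] 69 [ 436. -310.   36.] [ 421. -324.   20.] [ 454. -298.   48.]
top catch_tab 0.41 [413. 240.] 134 [ 429. -449.  106.] [ 394. -459.   87.] [ 459. -401.  157.]
top lever_grip 0.5 [411. 222.] 181 [ 482. -429.  202.] [ 461. -484.    1.] [ 495. -402.  214.]
top oil_bottle 0.65 [353. 176.] 77 [ 664. -247.   63.] [ 653. -258.   12.] [ 678. -236.  100.]
top pliers 0.53 [153. 259.] 309 [367. 510.   9.] [296. 472.  -5.] [429. 526.  19.]
top marker 0.45 [195. 185.] 70 [647. 342.  13.] [628. 298.   4.] [664. 382.  23.]
```

```bash
cat >> h.py <<'E'
def rel(pos,yaw,tilt=None):
    """tool-frame shift and turn from the measured pose to pos with tool down at yaw"""
    s=ctrl.read_state(); A=R.from_euler('xyz',s['tool_rot']); p=np.array(s['eef_pos'])
    B=R.from_euler('xyz',[np.pi,0,yaw])
    if tilt is not None: B=B*R.from_rotvec(tilt)
    return A.inv().apply(np.array(pos)-p).round(1).tolist(),(A.inv()*B).as_rotvec().round(3).tolist()
def st():
    s=ctrl.read_state(); return {k:np.round(s[k],2).tolist() for k in('clock','eef_pos','tool_rot','force','width','gripper_force','qpos')}
E
python3 - <<'E'
from h import *
P=np.load("pics/top_brush_grip.npy"); P=P[P[:,2]>25]; print(len(P))
r=cv2.minAreaRect(P[:,:2].astype(np.float32));print(r)
c,V=np.linalg.eigh(np.cov(P[:,:2].T));a=np.arctan2(V[1,1],V[0,1]);print(c,a,P.mean(0))
m=viewer.camera_model("wrist");s=ctrl.read_state();A=R.from_euler('xyz',s['tool_rot'])
print('cam in tool',A.inv().apply(m['T'][:3,3]-s['eef_pos']), A.inv().apply(m['T'][:3,2]),m['fx'])
for y in (a,a+np.pi): print(rel([445,360,230],y))
E
```

```text
148
((447.8306884765625, 362.11358642578125), (27.486101150512695, 77.21989440917969), 21.80040168762207)
[ 53.42392926 429.62664101] 1.9670417698122518 [446.57237624 359.61572972  66.10975166]
cam in tool [  83.79362338    1.22227138 -124.23792503] [-0.32623857 -0.0012913   0.94528659] 340.6173652649511
([-248.3, -134.3, 20.3], [0.0, -0.0, 0.733])
([-248.3, -134.3, 20.3], [0.0, 0.0, -2.409])
```

```bash
python3 -m creep '[{"jaw":1,"xyz":[-249,-135,20],"angular":[0,0,-0.73]},{"jaw":1,"xyz":[-249,-135,20],"angular":[0,0,-0.73]},{"jaw":1,"xyz":[-249,-135,20],"angular":[0,0,0.73]},{"jaw":1,"xyz":[-249,-135,20],"angular":[0,0,0.73]},{"jaw":1,"xyz":[-249,-135,20],"angular":[0,0,0.73]},{"jaw":1,"xyz":[-249,-135,20],"angular":[0,0,0.73]},{"jaw":1,"xyz":[-249,-135,20],"angular":[0,0,0.73]},{"jaw":1,"xyz":[-249,-135,20],"angular":[0,0,0.73]},{"jaw":1,"xyz":[-249,-135,20],"angular":[0,0,0.73]},{"jaw":1,"xyz":[-249,-135,20],"angular":[0,0,0.73]}]'
python3 - <<'E'
from h import *
p,d,m=shot("wrist"); cv2.imwrite("pics/w1.png",p[...,::-1]); print(st())
for o in silhouettes("wrist","brush_grip")[:2]:
    P=pts(d,m,o['pixels']);print(o['score'],o['xy'],len(P))
    T=P[P[:,2]>85];B=P[(P[:,2]>25)&(P[:,2]<60)]
    for Q in(T,B):
        if len(Q)>10: print(np.median(Q,0),cv2.minAreaRect(Q[:,:2].astype(np.float32)))
E
```

```text
clock: 2.65
eef_pos: [445.2, 359.3, 230.3]
tool_rot: [3.142, -0.0, 1.973]
force: [0.3, 0.1, 0.1]
width: 85.2
gripper_force: 0.0
{'clock': 2.7, 'eef_pos': [445.22, 359.2, 230.34], 'tool_rot': [3.14, -0.0, 1.97], 'force': [0.43, 0.32, -0.34], 'width': 85.25, 'gripper_force': 0.0, 'qpos': [-0.89, 0.55, 0.24, 1.77, -0.17, 0.84, -0.16]}
0.61 [287.2, 175.2] 2408
[447.63126053 368.61732259  92.16868646] ((448.6580810546875, 366.94024658203125), (21.436424255371094, 40.23481750488281), 22.648996353149414)
[438.35878218 389.77942111  42.39387033] ((448.1927795410156, 366.87872314453125), (28.034469604492188, 77.43482208251953), 22.920381546020508)
```

```bash
python3 -m creep '[{"jaw":1,"xyz":[6,6,60],"angular":[0,0,0]},{"jaw":1,"xyz":[6,6,110],"angular":[0,0,0]},{"jaw":1,"xyz":[6,6,140],"angular":[0,0,0]},{"jaw":1,"xyz":[6,6,160],"angular":[0,0,0]},{"jaw":1,"xyz":[6,6,160],"angular":[0,0,0]},{"jaw":-1,"xyz":[6,6,160],"angular":[0,0,0]},{"jaw":-1,"xyz":[6,6,160],"angular":[0,0,0]},{"jaw":-1,"xyz":[6,6,160],"angular":[0,0,0]},{"jaw":-1,"xyz":[6,6,160],"angular":[0,0,0]},{"jaw":-1,"xyz":[6,6,160],"angular":[0,0,0]},{"jaw":-1,"xyz":[6,6,160],"angular":[0,0,0]},{"jaw":-1,"xyz":[6,6,160],"angular":[0,0,0]}]'
```

```text
clock: 4.25
eef_pos: [448.7, 367.3, 71.0]
tool_rot: [3.141, -0.0, 1.97]
force: [-0.2, -0.0, 5.6]
width: 21.5
gripper_force: 61.8
```

Run:
```python
from h import *
print(st(), rel([445,300,240],1.5), rel([445,-300,240],1.5))
```

```text
{'clock': 4.25, 'eef_pos': [448.73, 367.27, 70.95], 'tool_rot': [3.14, -0.0, 1.97], 'force': [-0.18, -0.03, 5.56], 'width': 21.49, 'gripper_force': 61.82, 'qpos': [-0.84, 0.78, 0.17, 1.86, -0.24, 0.52, -0.11]} ([-60.5, -29.4, -169.1], [0.001, -0.001, 0.47]) ([-613.3, -262.6, -169.6], [0.001, -0.001, 0.47])
```

```bash
python3 -m creep '[{"jaw":-1,"xyz":[0,0,-60],"angular":[0,0,0]},{"jaw":-1,"xyz":[0,0,-120],"angular":[0,0,0]},{"jaw":-1,"xyz":[0,0,-180],"angular":[0,0,0]},{"jaw":-1,"xyz":[-50,-17,-220],"angular":[0,0,0.1]},{"jaw":-1,"xyz":[-442,-153,-250],"angular":[0,0,0.4]},{"jaw":-1,"xyz":[-442,-153,-250],"angular":[0,0,0.4]},{"jaw":-1,"xyz":[-442,-153,-250],"angular":[0,0,0.4]},{"jaw":-1,"xyz":[-442,-153,-250],"angular":[0,0,0.4]},{"jaw":-1,"xyz":[-442,-153,-250],"angular":[0,0,0.4]},{"jaw":-1,"xyz":[-442,-153,-250],"angular":[0,0,0.4]},{"jaw":-1,"xyz":[-442,-153,-250],"angular":[0,0,0.4]},{"jaw":-1,"xyz":[-442,-153,-250],"angular":[0,0,0.4]}]'
python3 - <<'E'
from h import *
print(rel([340,-290,320],1.57))
E
```

```text
clock: 5.75
eef_pos: [478.5, -104.2, 320.5]
tool_rot: [3.141, 0.002, 1.562]
force: [0.3, 1.7, -2.8]
width: 21.6
gripper_force: 61.1
([-187.0, -136.9, 0.9], [0.0, 0.002, -0.008])
```

```bash
python3 -m creep '[{"jaw":-1,"xyz":[-187,-137,1],"angular":[0,0,0]},{"jaw":-1,"xyz":[-187,-137,1],"angular":[0,0,0]},{"jaw":-1,"xyz":[-187,-137,1],"angular":[0,0,0]},{"jaw":-1,"xyz":[-187,-137,1],"angular":[0,0,0]},{"jaw":-1,"xyz":[-187,-137,1],"angular":[0,0,0]},{"jaw":-1,"xyz":[-187,-137,1],"angular":[0,0,0]}]'
python3 - <<'E'
from h import *
p,d,m=shot("wrist"); cv2.imwrite("pics/w2.png",p[...,::-1]); np.savez("pics/w2.npz",p=p,d=d,**m); print(st())
for t in["scrap_nut_steel_mid","scrap_nut_black_mid","scrap_block_mid","catch_tab","lever_grip"]:
  for o in silhouettes("wrist",t)[:1]:
    P=pts(d,m,o['pixels']);print(t,round(o['score'],2),np.round(o['xy']),len(P),np.round(np.median(P,0)))
E
```

```text
clock: 6.5
eef_pos: [342.6, -285.3, 318.9]
tool_rot: [-3.141, -0.001, 1.571]
force: [0.7, 1.0, -2.3]
width: 21.4
gripper_force: 60.9
{'clock': 6.55, 'eef_pos': [342.9, -285.01, 318.93], 'tool_rot': [-3.14, -0.0, 1.57], 'force': [-0.06, 0.17, -1.81], 'width': 21.47, 'gripper_force': 60.92, 'qpos': [0.19, 0.28, 0.57, 1.97, -0.19, 0.94, 0.85]}
scrap_nut_steel_mid 0.8 [396. 160.] 497 [ 478. -287.   42.]
scrap_block_mid 0.85 [358. 183.] 451 [ 435. -304.   38.]
catch_tab 0.72 [374. 298.] 769 [ 450. -431.  102.]
```

View pics/w2.png

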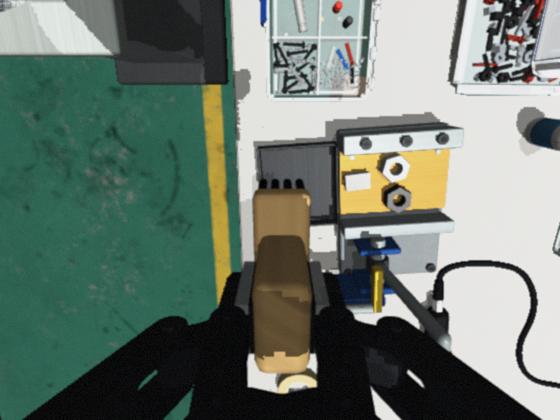

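Run:
```python
from h import *
f=np.load("pics/w2.npz");p,d=f['p'],f['d'];m={k:f[k] for k in('fx','fy','cx','cy','T')}
hsv=cv2.cvtColor(p,cv2.COLOR_RGB2HSV)
mask=(hsv[...,0]>12)&(hsv[...,0]<32)&(hsv[...,1]>140)&(hsv[...,2]>90)
mask[:130]=0;mask[:, :335]=0;mask[225:]=0
P=pts(d,m,mask);print(len(P),np.percentile(P[:,2],[5,50,95]))
P=P[abs(P[:,2]-np.median(P[:,2]))<4]
r=cv2.minAreaRect(P[:,:2].astype(np.float32));print('bed',r)
# jaws tops
roi=np.zeros_like(mask);roi[115:260,335:480]=1
v,u=np.nonzero(roi&(d>0));Q=pts(d,m,roi)
J=Q[(Q[:,2]>52)&(Q[:,2]<60)]
A=J[J[:,1]>-310];B=J[J[:,1]<-310]
for K in(A,B):
    print(len(K),cv2.minAreaRect(K[:,:2].astype(np.float32)),np.percentile(K[:,2],50))
    inn=[]
# inner edges: per x bin
for K,f_ in((A,lambda y:np.percentile(y,3)),(B,lambda y:np.percentile(y,97))):
    xs=np.arange(410,520,6);pt=[(x,f_(K[abs(K[:,0]-x)<4][:,1])) for x in xs if (abs(K[:,0]-x)<4).sum()>5]
    pt=np.array(pt);c=np.polyfit(pt[:,0],pt[:,1],1);print('edge',c,np.degrees(np.arctan(c[0])),np.std(np.polyval(c,pt[:,0])-pt[:,1]),pt[[0,-1]])
```

```text
3794 [25.39744013 26.6975691  28.0384013 ]
bed ((482.50726318359375, -307.10748291015625), (134.07679748535156, 80.53759765625), 3.4635331630706787)
2074 ((479.6016540527344, -254.4937744140625), (135.4060821533203, 22.339433670043945), 4.105476379394531) 56.547901216021074
1471 ((487.6024169921875, -373.9644775390625), (134.55035400390625, 41.42939376831055), 4.449169635772705) 55.62001651897339
edge [ 6.47593010e-02 -2.95652091e+02] 3.7052607474143855 0.5955654213895115 [[ 410.         -267.08118677]
 [ 518.         -261.60470415]]
edge [ 6.98117200e-02 -3.88285185e+02] 3.993437751119229 0.14228525009287377 [[ 422.         -358.79605032]
 [ 518.         -352.23900738]]
```

```bash
cat >> h.py <<'E'
FO=np.array([485.2,-309.4,0]);FY=0.066
def fix(P): return R.from_euler('z',FY).apply(P)+FO
E
python3 - <<'E'
from h import *
print(rel(fix([52,-.5,97.5]),np.pi/2+FY))
E
```

```text
([-20.9, 194.6, 221.6], [-0.0, -0.0, -0.065])
```

Approach to 30 mm above contact first, then correct.

```bash
python3 -m creep '[{"jaw":-1,"xyz":[-21,60,10],"angular":[0,0,-0.065]},{"jaw":-1,"xyz":[-21,120,40],"angular":[0,0,-0.065]},{"jaw":-1,"xyz":[-21,180,70],"angular":[0,0,-0.065]},{"jaw":-1,"xyz":[-21,195,110],"angular":[0,0,-0.065]},{"jaw":-1,"xyz":[-21,195,150],"angular":[0,0,-0.065]},{"jaw":-1,"xyz":[-21,195,180],"angular":[0,0,-0.065]},{"jaw":-1,"xyz":[-21,195,180],"angular":[0,0,-0.065]},{"jaw":-1,"xyz":[-21,195,180],"angular":[0,0,-0.065]}]'
python3 - <<'E'
from h import *
print(rel(fix([52,-.5,97.5]),np.pi/2+FY))
p,d,m=shot("wrist"); cv2.imwrite("pics/w3.png",p[...,::-1])
E
```

```text
clock: 7.8
eef_pos: [537.8, -308.2, 140.4]
tool_rot: [3.14, 0.001, 1.635]
force: [0.1, -0.3, -1.5]
width: 21.2
gripper_force: 61.0
([1.8, -0.6, 42.9], [0.001, 0.001, -0.002])
```

View pics/w3.png

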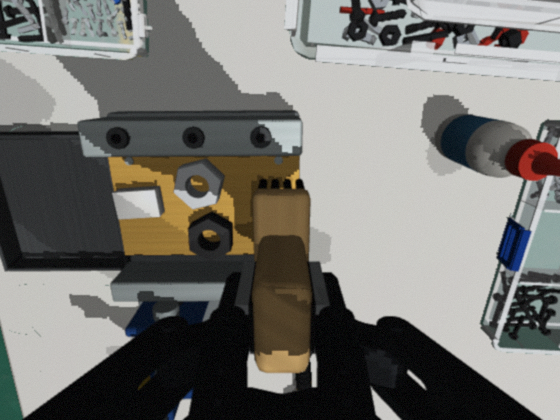

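```bash
python3 -m creep '[{"jaw":-1,"xyz":[2,0,20],"angular":[0,0,0]},{"jaw":-1,"xyz":[2,0,36],"angular":[0,0,0]},{"jaw":-1,"xyz":[2,0,43],"angular":[0,0,0]},{"jaw":-1,"xyz":[2,0,43],"angular":[0,0,0]},{"jaw":-1,"xyz":[2,0,43],"angular":[0,0,0]}]'
python3 - <<'E'
from h import *
print(st()['force'],rel(fix([52,-.5,97.5]),np.pi/2+FY),rel(fix([-82,-.5,97.5]),np.pi/2+FY))
E
```

```text
clock: 8.48
eef_pos: [537.2, -306.4, 96.9]
tool_rot: [3.141, 0.001, 1.635]
force: [-1.1, 0.5, 2.1]
width: 21.6
gripper_force: 61.4
[-1.13, 0.52, 2.06] ([-0.1, -0.1, -0.6], [0.001, 0.001, -0.002]) ([-0.4, -134.1, -0.7], [0.001, 0.001, -0.002])
```

```bash
python3 -m creep '[{"jaw":-1,"xyz":[0,-8,0],"angular":[0,0,0]},{"jaw":-1,"xyz":[0,-20,0],"angular":[0,0,0]},{"jaw":-1,"xyz":[0,-32,0],"angular":[0,0,0]},{"jaw":-1,"xyz":[0,-44,0],"angular":[0,0,0]},{"jaw":-1,"xyz":[0,-56,0],"angular":[0,0,0]},{"jaw":-1,"xyz":[0,-68,0],"angular":[0,0,0]},{"jaw":-1,"xyz":[0,-80,0],"angular":[0,0,0]},{"jaw":-1,"xyz":[0,-92,0],"angular":[0,0,0]},{"jaw":-1,"xyz":[0,-104,0],"angular":[0,0,0]},{"jaw":-1,"xyz":[0,-115,0],"angular":[0,0,0]},{"jaw":-1,"xyz":[0,-125,0],"angular":[0,0,0]},{"jaw":-1,"xyz":[0,-135,0],"angular":[0,0,0]}]'
python3 - <<'E'
from h import *
print(st()['force'])
p,d,m=shot("wrist"); cv2.imwrite("pics/w4.png",p[...,::-1])
E
```

```text
clock: 9.98
eef_pos: [402.2, -314.5, 96.7]
tool_rot: [3.14, 0.001, 1.635]
force: [2.8, 0.1, 0.4]
width: 21.6
gripper_force: 61.5
[2.77, 0.06, 0.42]
```

View pics/w4.png

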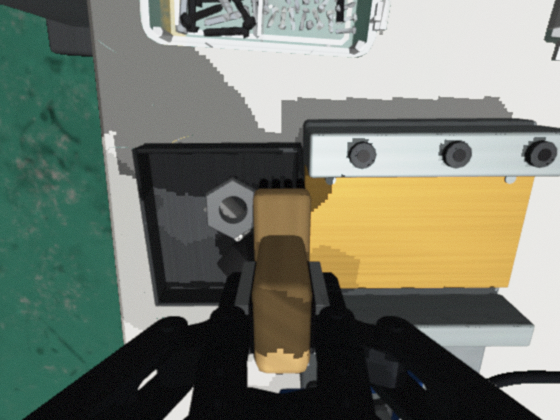

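```bash
python3 -m creep '[{"jaw":-1,"xyz":[0,0,-30],"angular":[0,0,0]},{"jaw":-1,"xyz":[0,0,-80],"angular":[0,0,0]},{"jaw":-1,"xyz":[0,0,-140],"angular":[0,0,0]},{"jaw":-1,"xyz":[20,50,-180],"angular":[0,0,0]},{"jaw":-1,"xyz":[50,100,-220],"angular":[0,0,0]},{"jaw":-1,"xyz":[50,130,-220],"angular":[0,0,0]},{"jaw":-1,"xyz":[50,130,-220],"angular":[0,0,0]},{"jaw":-1,"xyz":[50,130,-220],"angular":[0,0,0]}]'
python3 - <<'E'
from h import *
p,d,m=shot("wrist"); cv2.imwrite("pics/w5.png",p[...,::-1])
for t in["scrap_nut_steel_mid","scrap_nut_black_mid","scrap_block_mid"]:
  for o in silhouettes("wrist",t)[:1]:
    P=pts(d,m,o['pixels']);print(t,round(o['score'],2),np.round(o['xy']),len(P),np.round(R.from_euler('z',-FY).apply(np.median(P,0)-FO)))
E
```

```text
clock: 11.02
eef_pos: [526.2, -256.4, 314.6]
tool_rot: [-3.136, -0.001, 1.634]
force: [0.3, -0.3, -2.2]
width: 21.1
gripper_force: 61.2
scrap_nut_steel_mid 0.92 [160. 175.] 532 [-109.   33.   28.]
scrap_nut_black_mid 0.91 [165. 217.] 542 [-109.  -18.   26.]
scrap_block_mid 0.86 [154. 196.] 287 [-117.   10.   24.]
```

View pics/w5.png

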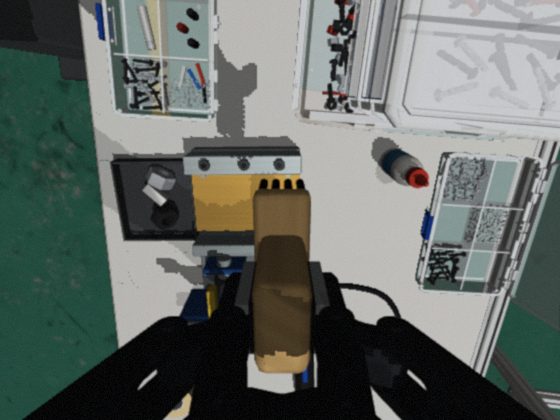

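```bash
python3 -m creep '[{"jaw":-1,"xyz":[627,-39,-5],"angular":[0,0,0]},{"jaw":-1,"xyz":[627,-39,-5],"angular":[0,0,0]},{"jaw":-1,"xyz":[627,-39,-5],"angular":[0,0,0]},{"jaw":-1,"xyz":[627,-39,-5],"angular":[0,0,0]},{"jaw":-1,"xyz":[627,-39,-5],"angular":[0,0,0]},{"jaw":-1,"xyz":[627,-39,-5],"angular":[0,0,0]},{"jaw":-1,"xyz":[627,-39,-5],"angular":[0,0,0]},{"jaw":-1,"xyz":[627,-39,-5],"angular":[0,0,0]},{"jaw":-1,"xyz":[627,-39,-5],"angular":[0,0,0]},{"jaw":-1,"xyz":[627,-39,-5],"angular":[0,0,0]},{"jaw":-1,"xyz":[627,-39,-5],"angular":[0,0,0]},{"jaw":-1,"xyz":[627,-39,-5],"angular":[0,0,0]}]'
python3 - <<'E'
from h import *
print(rel([448,367,71],1.634))
E
```

```text
clock: 12.72
eef_pos: [449.7, 365.9, 320.9]
tool_rot: [-3.141, 0.002, 1.634]
force: [-0.7, 0.1, -1.6]
width: 21.4
gripper_force: 61.1
([1.6, -1.5, 249.9], [-0.0, 0.002, 0.0])
```

```bash
python3 -m creep '[{"jaw":-1,"xyz":[0,0,60],"angular":[0,0,0]},{"jaw":-1,"xyz":[0,0,120],"angular":[0,0,0]},{"jaw":-1,"xyz":[0,0,180],"angular":[0,0,0]},{"jaw":-1,"xyz":[0,0,220],"angular":[0,0,0]},{"jaw":-1,"xyz":[0,0,238],"angular":[0,0,0]},{"jaw":-1,"xyz":[0,0,245],"angular":[0,0,0]},{"jaw":-1,"xyz":[0,0,249],"angular":[0,0,0]},{"jaw":-1,"xyz":[0,0,249],"angular":[0,0,0]},{"jaw":-1,"xyz":[0,0,249],"angular":[0,0,0]}]'
```

```text
clock: 13.85
eef_pos: [450.1, 367.5, 73.3]
tool_rot: [3.14, -0.001, 1.635]
force: [0.1, 0.3, -1.1]
width: 21.4
gripper_force: 61.1
```

```bash
python3 -m creep '[{"jaw":-1,"xyz":[0,0,2],"angular":[0,0,0]},{"jaw":-1,"xyz":[0,0,2.5],"angular":[0,0,0]},{"jaw":-1,"xyz":[0,0,2.5],"angular":[0,0,0]},{"jaw":0.3,"xyz":[0,0,2.5],"angular":[0,0,0]},{"jaw":0.3,"xyz":[0,0,2.5],"angular":[0,0,0]},{"jaw":0.3,"xyz":[0,0,2.5],"angular":[0,0,0]},{"jaw":0.3,"xyz":[0,0,2.5],"angular":[0,0,0]},{"jaw":0.3,"xyz":[0,0,-30],"angular":[0,0,0]},{"jaw":0.3,"xyz":[0,0,-90],"angular":[0,0,0]},{"jaw":0.3,"xyz":[0,0,-150],"angular":[0,0,0]},{"jaw":0.3,"xyz":[0,0,-210],"angular":[0,0,0]},{"jaw":0.3,"xyz":[0,0,-210],"angular":[0,0,0]}]'
python3 - <<'E'
from h import *
p,d,m=shot("wrist"); cv2.imwrite("pics/w6.png",p[...,::-1]); print(st())
for o in silhouettes("wrist","brush_grip")[:1]:
    P=pts(d,m,o['pixels']);T=P[P[:,2]>85];print(o['score'],len(P),np.median(T,0),cv2.minAreaRect(T[:,:2].astype(np.float32)))
# catch tab target: come from left side (+y), above the bearing blocks
print(rel(fix([-90,-60,260]),np.pi/2+FY))
E
```

```text
clock: 15.35
eef_pos: [452.2, 368.4, 287.4]
tool_rot: [3.133, -0.006, 1.635]
force: [-0.1, 0.3, -1.0]
width: 55.6
gripper_force: 0.0
{'clock': 15.4, 'eef_pos': [450.57, 367.62, 284.56], 'tool_rot': [3.14, -0.0, 1.63], 'force': [-0.2, -0.47, -0.27], 'width': 55.56, 'gripper_force': 0.0, 'qpos': [-1.0, 0.52, 0.42, 1.68, -0.25, 0.99, -0.43]}
0.81 1767 [450.48883427 369.27969823  92.20022582] ((450.5785827636719, 368.187744140625), (20.871450424194336, 38.52846908569336), 3.340442419052124)
([-737.5, -97.6, 21.9], [0.0, -0.001, -0.002])
```

```bash
python3 -m creep '[{"jaw":0.3,"xyz":[-380,-10,0],"angular":[0,0,0]},{"jaw":0.3,"xyz":[-380,-10,0],"angular":[0,0,0]},{"jaw":-1,"xyz":[-380,-10,0],"angular":[0,0,0]},{"jaw":-1,"xyz":[-380,-10,0],"angular":[0,0,0]},{"jaw":-1,"xyz":[-757,-103,10],"angular":[0,0,0]},{"jaw":-1,"xyz":[-757,-103,10],"angular":[0,0,0]},{"jaw":-1,"xyz":[-757,-103,10],"angular":[0,0,0]},{"jaw":-1,"xyz":[-757,-103,10],"angular":[0,0,0]},{"jaw":-1,"xyz":[-757,-103,10],"angular":[0,0,0]},{"jaw":-1,"xyz":[-757,-103,10],"angular":[0,0,0]},{"jaw":-1,"xyz":[-757,-103,10],"angular":[0,0,0]},{"jaw":-1,"xyz":[-757,-103,10],"angular":[0,0,0]}]'
python3 -m creep '[{"jaw":-1,"xyz":[-20,0,0],"angular":[0,0,0]},{"jaw":-1,"xyz":[-20,0,0],"angular":[0,0,0]},{"jaw":-1,"xyz":[-20,0,0],"angular":[0,0,0]}]'
python3 - <<'E'
from h import *
print(rel(fix([-95,-80,260]),np.pi/2+FY))
p,d,m=shot("wrist"); cv2.imwrite("pics/w7.png",p[...,::-1])
for t in["catch_tab","lever_grip"]:
  for o in silhouettes("wrist",t)[:1]:
    P=pts(d,m,o['pixels']);F=R.from_euler('z',-FY).apply(P-FO);print(t,round(o['score'],2),np.round(o['xy']),len(P),np.round(np.percentile(F,[3,50,97],axis=0)))
    if t=="catch_tab":T=F[F[:,2]>135];print(T.mean(0),T.max(0),T.min(0))
    else:T=F[F[:,2]>185];print(T.mean(0),T.max(0),T.min(0))
E
```

```text
clock: 16.95
eef_pos: [396.2, -379.9, 270.5]
tool_rot: [-3.139, -0.003, 1.635]
force: [0.8, 0.0, 0.1]
width: 0.2
gripper_force: 0.0
clock: 17.32
eef_pos: [398.5, -396.8, 271.3]
tool_rot: [-3.14, -0.003, 1.636]
force: [-0.1, 0.7, 0.3]
width: 0.2
gripper_force: 0.0
([1.5, -2.7, 11.3], [-0.002, -0.003, -0.001])
catch_tab 0.98 [316. 238.] 1981 [[-100. -137.   93.]
 [ -59. -130.  104.]
 [ -34.  -82.  136.]]
[ -82.09590268 -131.08664932  142.47274568] [ -75.47213264 -128.89948108  153.32430305] [ -99.95209299 -133.15731506  135.16524165]
lever_grip 0.78 [402. 268.] 3839 [[ -28. -151.   72.]
 [ -13. -104.  203.]
 [  -2.  -88.  208.]]
[  -9.79089262 -118.31435092  203.82817503] [  1.69051604 -68.4334453  310.60155563] [ -53.51028037 -160.05782633  185.07621098]
```

View pics/w7.png

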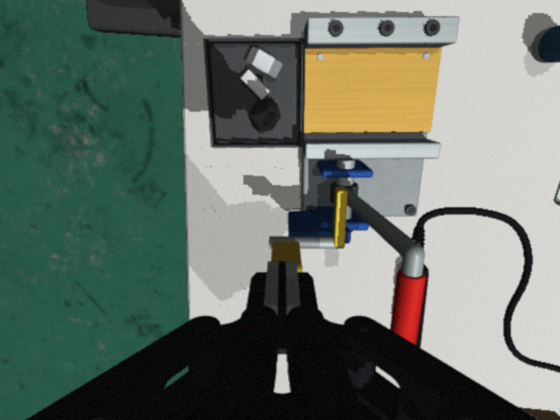

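```bash
python3 -m creep '[{"jaw":-1,"xyz":[1,-3,50],"angular":[0,0,0]},{"jaw":-1,"xyz":[1,-3,95],"angular":[0,0,0]},{"jaw":-1,"xyz":[1,-3,117],"angular":[0,0,0]},{"jaw":-1,"xyz":[-10,-3,117],"angular":[0,0,0]},{"jaw":-1,"xyz":[-24,-3,117],"angular":[0,0,0]},{"jaw":-1,"xyz":[-38,-3,117],"angular":[0,0,0]},{"jaw":-1,"xyz":[-46,-3,118],"angular":[0,0,0]},{"jaw":-1,"xyz":[-54,-3,119],"angular":[0,0,0]},{"jaw":-1,"xyz":[-61,-3,123],"angular":[0,0,0]},{"jaw":-1,"xyz":[-68,-3,127],"angular":[0,0,0]},{"jaw":-1,"xyz":[-72,-3,132],"angular":[0,0,0]},{"jaw":-1,"xyz":[-76,-3,136],"angular":[0,0,0]}]'
```

```text
clock: 18.98
eef_pos: [400.4, -474.9, 136.1]
tool_rot: [-3.141, -0.001, 1.635]
force: [-0.1, 0.9, -0.0]
width: -0.1
gripper_force: 0.5
```

```bash
python3 -m creep '[{"jaw":-1,"xyz":[-2,0,4],"angular":[0,0,0]},{"jaw":-1,"xyz":[-4,0,8],"angular":[0,0,0]},{"jaw":-1,"xyz":[-5,0,11],"angular":[0,0,0]},{"jaw":-1,"xyz":[-6,0,14],"angular":[0,0,0]},{"jaw":-1,"xyz":[-6,0,14],"angular":[0,0,0]}]'
```

```text
clock: 19.6
eef_pos: [400.9, -480.2, 124.9]
tool_rot: [3.14, -0.002, 1.635]
force: [-2.8, 5.7, 18.2]
width: 0.2
gripper_force: 9.4
```

```bash
python3 -m creep '[{"jaw":-1,"xyz":[0,0,-30],"angular":[0,0,0]},{"jaw":-1,"xyz":[0,0,-90],"angular":[0,0,0]},{"jaw":-1,"xyz":[0,0,-150],"angular":[0,0,0]},{"jaw":0.2,"xyz":[20,60,-180],"angular":[0,0,0]},{"jaw":0.2,"xyz":[24,86,-180],"angular":[0,0,0]},{"jaw":0.2,"xyz":[24,86,-180],"angular":[0,0,0]},{"jaw":0.2,"xyz":[24,86,-180],"angular":[0,0,0]}]'
python3 - <<'E'
from h import *
print(st()['width'],rel(fix([-9,-139,198]),np.pi/2+FY))
p,d,m=shot("wrist"); cv2.imwrite("pics/w8.png",p[...,::-1])
for t in["catch_tab","lever_grip"]:
  for o in silhouettes("wrist",t)[:1]:
    P=pts(d,m,o['pixels']);F=R.from_euler('z',-FY).apply(P-FO);print(t,round(o['score'],2),np.round(o['xy']),len(P),np.round(np.percentile(F,[3,50,97],axis=0)))
    if t=="lever_grip":T=F[F[:,2]>185];print(T.mean(0),np.percentile(T,[2,98],axis=0))
E
```

```text
clock: 20.48
eef_pos: [483.7, -451.8, 302.1]
tool_rot: [-3.14, -0.0, 1.634]
force: [-0.6, -0.8, 0.5]
width: 51.2
gripper_force: 0.0
51.15 ([3.0, 2.1, 104.1], [-0.002, -0.0, -0.003])
catch_tab 0.66 [208. 185.] 2353 [[-101. -186.   98.]
 [ -83. -146.  104.]
 [ -33. -119.  149.]]
lever_grip 0.67 [281. 187.] 3375 [[ -36. -165.   68.]
 [  -9. -119.  205.]
 [   1.  -88.  209.]]
[  -7.4443811  -127.53205597  205.25561413] [[ -15.63810525 -166.39941329  195.70242281]
 [   0.98907391  -89.47506249  208.72046137]]
```

View pics/w8.png

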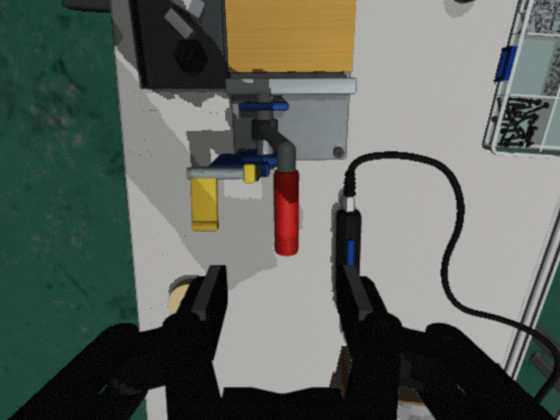

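```bash
python3 -m creep '[{"jaw":0.2,"xyz":[0,2,50],"angular":[0,0,0]},{"jaw":0.2,"xyz":[0,2,90],"angular":[0,0,0]},{"jaw":0.2,"xyz":[0,2,104],"angular":[0,0,0]},{"jaw":0.2,"xyz":[0,2,104],"angular":[0,0,0]},{"jaw":-1,"xyz":[0,2,104],"angular":[0,0,0]},{"jaw":-1,"xyz":[0,2,104],"angular":[0,0,0]},{"jaw":-1,"xyz":[0,2,104],"angular":[0,0,0]},{"jaw":-1,"xyz":[0,2,104],"angular":[0,0,0]},{"jaw":-1,"xyz":[0,2,104],"angular":[0,0,0]},{"jaw":-1,"xyz":[0,2,104],"angular":[0,0,0]}]'
```

```text
clock: 21.88
eef_pos: [486.9, -452.3, 200.6]
tool_rot: [3.141, 0.002, 1.635]
force: [-2.8, 0.8, 6.0]
width: 16.2
gripper_force: 58.6
```

```bash
python3 -m creep '[{"jaw":-1,"xyz":[0,-7,-1],"angular":[0,0,0]},{"jaw":-1,"xyz":[0,-14,-1.5],"angular":[0,0,0]},{"jaw":-1,"xyz":[0,-28,-1.5],"angular":[0,0,0]},{"jaw":-1,"xyz":[0,-42,0],"angular":[0,0,0]},{"jaw":-1,"xyz":[0,-55.5,3],"angular":[0,0,0]},{"jaw":-1,"xyz":[0,-69,7],"angular":[0,0,0]},{"jaw":-1,"xyz":[0,-82,12],"angular":[0,0,0]},{"jaw":-1,"xyz":[0,-94,19],"angular":[0,0,0]},{"jaw":-1,"xyz":[0,-106,27],"angular":[0,0,0]},{"jaw":-1,"xyz":[0,-116,36],"angular":[0,0,0]},{"jaw":-1,"xyz":[0,-121,41],"angular":[0,0,0]},{"jaw":-1,"xyz":[0,-121,41],"angular":[0,0,0]}]'
python3 - <<'E'
from h import *
F=R.from_euler('z',-FY).apply(np.array(ctrl.read_state()['eef_pos'])-FO);print(F,R.from_euler('z',-FY).apply(st()['force']))
print(np.arctan2(-(F[0]+30),F[2]-60)+.15,np.hypot(F[0]+30,F[2]-60))
E
```

```text
clock: 23.38
eef_pos: [369.5, -460.7, 159.8]
tool_rot: [3.135, 0.005, 1.635]
force: [5.1, 0.3, 8.7]
width: 16.0
gripper_force: 67.3
[-125.45528209 -143.32740788  159.81005754] [ 5.08938493 -0.02571157  8.72      ]
0.913100024429119 138.10777843719353
```

```bash
python3 -m creep '[{"jaw":-1,"xyz":[0,-3,3],"angular":[0,0,0]},{"jaw":-1,"xyz":[0,-6,6],"angular":[0,0,0]},{"jaw":-1,"xyz":[0,-6,6],"angular":[0,0,0]},{"jaw":-1,"xyz":[0,-6,6],"angular":[0,0,0]}]'
python3 - <<'E'
from h import *
F=R.from_euler('z',-FY).apply(np.array(ctrl.read_state()['eef_pos'])-FO);print(F,R.from_euler('z',-FY).apply(st()['force']))
print(np.arctan2(-(F[0]+30),F[2]-60)+.15,np.hypot(F[0]+30,F[2]-60))
E
```

```text
clock: 23.88
eef_pos: [365.1, -461.0, 154.9]
tool_rot: [3.133, 0.006, 1.636]
force: [6.0, 2.0, 14.1]
width: 16.0
gripper_force: 68.8
[-129.82466092 -143.37856213  154.90702435] [ 6.16873207  1.59663541 14.14      ]
0.9606461942477363 137.73999491316007
```

```bash
python3 -m creep '[{"jaw":-1,"xyz":[0,-2,1.5],"angular":[0,0,0]},{"jaw":-1,"xyz":[0,-2,1.5],"angular":[0,0,0]},{"jaw":-1,"xyz":[0,-2,1.5],"angular":[0,0,0]},{"jaw":-1,"xyz":[0,-2,1.5],"angular":[0,0,0]}]'
python3 - <<'E'
from h import *
F=R.from_euler('z',-FY).apply(np.array(ctrl.read_state()['eef_pos'])-FO);print(F,R.from_euler('z',-FY).apply(st()['force']))
print(np.arctan2(-(F[0]+30),F[2]-60)+.15)
p,d,m=shot("wrist"); cv2.imwrite("pics/w9.png",p[...,::-1])
p,d,m=shot("scene"); cv2.imwrite("pics/s9.png",cv2.resize(p[180:360,180:480],None,fx=2.5,fy=2.5)[...,::-1])
E
```

```text
clock: 24.38
eef_pos: [364.8, -461.1, 154.5]
tool_rot: [3.13, 0.007, 1.637]
force: [8.6, 2.7, 20.2]
width: 16.0
gripper_force: 69.4
[-130.16087462 -143.42943753  154.512874  ] [ 8.74202828  2.16816548 20.24      ]
0.9644026735096366
```

View pics/s9.png

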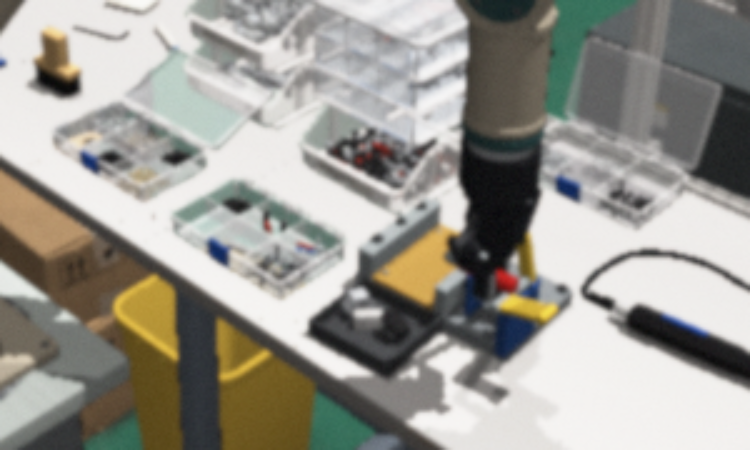

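View pics/w9.png

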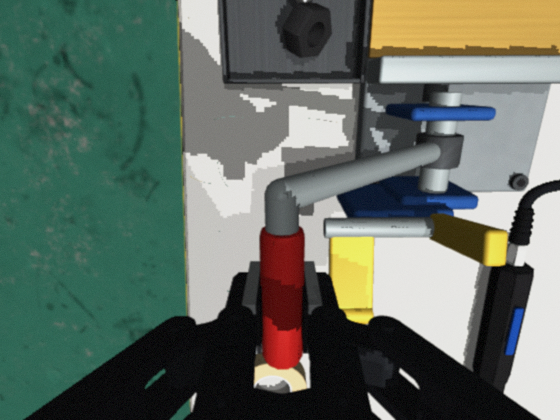

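The handle moved only 0.5 mm for a further 2.5 mm of command while the force rose, so the lever is on its stop. The pictures show the catch folded to the outside, the scrap in the tray and the brush standing upright.

```bash
python3 -c "
from cell import ctrl; print(ctrl.finish_job())"
```

```text
the job is handed in; nothing more can be done
None
```

The job is handed in at about 24.5 s: all three scrap pieces are in the tray, the brush stands upright at its starting spot, the catch was pushed fully over before the lever was pulled, and the arm is holding the lever at its stop.

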